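# Zero the variable transformer, start the supply, raise it to 100 V

### The arm

A 6-joint arm with a two-finger parallel gripper is mounted at the origin on the work surface. World frame = base frame: x ahead of the robot, y to its left, z up, the work surface at z = 0. Lengths are in m, angles in degrees, forces in N, time in s.
With the tool pointing down it reaches from about 0.375 to 0.9 m from the base axis. Payload 3.1 kg.
Tool frame: the origin (TCP) lies where the fingers leave the gripper's body, on its centre line; the fingertips stand 70 mm ahead of it and the grasp point (between the pads) lies 51 mm ahead of it; y points along the fingers, z is the direction in which the jaws open and shut, and the axes are right-handed (so a half turn about y gives the same grasp; the last joint's range is limited). The gripper opens to 87 mm and grips with 3 to 60 N. Pads are 19 mm wide; open, the fingers measure 117 mm over their backs; the gripper's body (75 mm by 190 mm) begins 51 mm behind the grasp point.
Start: joints at [-86.431, 30.224, 82.088, -0, 67.689, -10.227], TCP at [0.149, -0.607, 0.292] pointing down, gripper open.
Joint ranges: [-176.69, 176.69], [-43.24, 126.21], [12.49, 139.97], [-82, 262], [0, 151.66], [-163.58, 163.58]. Speed limits (degrees/s): [159.86, 159.86, 180, 180, 180, 180].

### API

Orientations are given as a 3x3 rotation matrix whose columns are the frame's x, y, z axes.
In Python, from rig import bot gives the robot as it stands.
- The arm moves only by the shell command python3 -m pendant 'ROWS'. ROWS is JSON, a list of rows, each a list of 3 entries, a list of its own where there are three numbers: the shift along the tool's x, y, z in cm, then the turn, a rotation vector about the tool's x, y, z in rad, then the closure, from 0 (fully open) to 1 (shut). In form: [[[dx, dy, dz], [ax, ay, az], jaw], ...]. A call has 1 to 20 rows; each row shifts and turns the commanded pose from where the row before left it, along the tool's axes as they then stand; what a row does not reach is not made up. A row lasts 1/12 s, in which the tool goes at most 41.7 mm and 7.16 degrees, less where a joint would pass 70% of its speed; a pose out of reach is approached as far as the arm can. A call with a gripper value outside its range is refused whole. The fingers move at their own pace and stop on an object; the grip force is fixed at half the most. Time passes only in rows, so rows that do not move let the fingers close. It gives the time, the measured TCP pose, the force and the opening at its end, in the units of the state.
- bot.read_state(): the state, without advancing time (a new reading comes with each control period).
- bot.capture(name): name is "side" or "top" or "wrist"; returns a dict with "img" (384x512x3 uint8, red, green, blue), "fx", "fy", "cx", "cy" (pixels), "k1" (the pictures are not rectified: a ray, as slopes to the right and down, at radius r is drawn at 1 + k1 r^2 times it, then the intrinsics apply), "R" (3x3) and "t" (3): a world point X has camera coordinates R X + t. Camera axes: x right, y down, z forward; pixel columns grow to the right and rows downward; lengths in m; the calibration is good to about 2 mm. A picture is of the moment at which its call begins. There is no depth.
- bot.hand_in(): hands the job in, once; it reports no verdict.
The state is a dict: "time_s": time; "joint_positions": joint angles; "qvel": joint speeds; "tau": joint torques, N m; "position": TCP position; "tcp_rot": TCP orientation; "force": force on the tool from outside, world axes, zero at the start; "moment": the same for the moment, N m; "opening": opening from 0.0 (shut) to 1.0 (fully open).
Only numpy, scipy, OpenCV 4.12 (cv2) and the standard library are available. Lean on these libraries where they do the work, as an engineer would, in place of code of your own. Each camera call takes 0.05 s, during which the arm holds its last target.

### The job

The last user left the variable transformer part-way up. With a fingertip against a spoke of its handwheel, push the wheel anticlockwise all the way to its zero stop, then press the start button (the small flat one, not the mushroom stop) right down and let it come up, and then push the wheel clockwise by a spoke until the pointer stands at 100 V, the second long tick after zero. Push gently: do not grip or strain the wheel, never press start while the wheel is off zero, and leave the transformer and everything else standing where they are.

Things in the scene. Friction and masses are not known exactly. Their poses are not given: they have to be found in the camera images.
- variac: Variable transformer, 8 kg, loose on rubber feet: grey slotted drum, flanges 236 mm across, handles at its +-y sides to 139 mm from the axis, terminals at +x. Origin on the axis at bench level, z up. Its top, 180 mm up, is a pale dial: 0 to 250 V clockwise over 5.0 rad, short tick each 10 V, long thick tick each 50 V; zero tick at 2.5 rad anticlockwise from its +x; the gap faces -x.
- hub (a point): Centre of the black handwheel, on the axis, 222 mm above the bench. Rim 181 mm over all, a round bar 15 mm thick; hub 34 mm across, its top 14 mm above this point; three straight round spokes 12 mm thick, 120 degrees apart, level with this point. Between spokes the space is open from 17 to 75 mm from the axis and, but for the thin pointer 32 mm below this point, free 42 mm down to the dial.
- tick_zero (a point): The zero-volt tick on the dial plate; the wheel meets a hard stop with the pointer here, which a push of over 15 N would strain; 101 mm from the axis, 181 mm above the bench.
- tick_100 (a point): The 100 V tick, second long tick clockwise from zero (at 0.5 rad in the variac's frame), 101 mm from the axis, 181 mm above the bench.
- pointer (a point): Tip of the thin dark steel pointer that turns with the wheel under one of its spokes (a white line on top of the rim marks that spoke): 103 mm from the axis, 190 mm above the bench, just over the scale.
- wheel (a joint): Angle of the handwheel, rad: 0 at its zero stop, growing clockwise seen from above, 50 V per rad: 2.0 at 100 V, 5.0 at the far stop. The pointer and the spoke over it lie at 2.5 - value (anticlockwise from +x in the variac's frame), the other spokes 2.094 and 4.189 rad on. A rubbing brush makes it stiff (0.16 N m, about 3.5 N pushed half-way along a spoke): it stays where it is left.
- station: Push-button station screwed to the bench: grey metal box 84 x 174 x 59 mm, long side along its y (214 mm over its low end feet), conduit on its +x side. Origin: centre of its underside. Two black buttons in steel collars (each collar 45 mm in diameter, 12 mm high): start at y = +42 mm, stop at y = -42 mm.
- start_top (a point): Centre of the top of the start button: the small flat one, 29 mm in diameter, its top 80 mm above the bench and 9 mm proud of its collar; pressed straight down.
- start (a joint): Travel of the start button, m: 0 out, 0.005 fully down; about 5 N presses it fully; springs back.
- stop_top (a point): Centre of the top of the stop button: the mushroom, 40 mm in diameter, its top 98 mm above the bench; to be left alone.
- stop (a joint): Travel of the stop button, m: 0 out, 0.005 fully down.
- tape: Bystander, loose: roll of black tape lying flat, 68 mm across, 19 mm high; origin at the centre of its underside.
- screwdriver: Bystander, loose: screwdriver lying along its x, about 170 mm long, under 35 mm thick.
- clamp_meter: Bystander, loose: clamp meter lying flat along its x, 240 mm long, 35 mm high, jaw ring towards +x; origin under its middle.
- multimeter: Bystander, loose: hand multimeter lying flat, 185 x 88 x 40 mm; origin at the centre of its underside.
- standard: Bystander, loose: standard resistor: upright metal can 80 mm in diameter, 122 mm high over its two terminals; origin at the centre of its underside.
- fuse_tray: Bystander, loose: open tray with fuses, 150 x 110 x 30 mm; origin at the centre of its underside.
- spool: Bystander, loose: upright spool of copper wire, 60 mm in diameter, 52 mm high; origin at the centre of its underside.

How it is judged (in metres and radians):
On the way, in this order (a step that is already met when the one before it is completed fails the run):
1. the wheel is wound back to its zero stop (value of joint wheel below 0.06 rad), for 0.2 s.
2. the start button is pressed down with the wheel at zero (value of joint start above 0.003 m and value of joint wheel below 0.1 rad), for 0.1 s.
At the end, for the whole second after the job is handed in: the wheel rests with its pointer within 5 V (0.1 rad) of the 100 V tick, both buttons are up, the transformer stands flat within 15 mm of where it was and the other loose things within 20 mm of theirs (value of joint wheel between 1.9 and 2.1 rad and velocity of joint wheel between -0.03 and 0.03 rad/s and value of joint each of start, stop below 0.001 m and distance of variac from where it was at the start of the episode below 0.015 m and angle between variac's own z axis and vertical below 0.03 rad and not (distance of any of tape, screwdriver, clamp_meter, multimeter, standard, fuse_tray, spool from where it was at the start of the episode above 0.02 m)); the robot touches nothing.
It fails at once if start is pressed while the wheel is off zero (value of joint start above 0.002 m and value of joint wheel above 0.12 rad).
It fails at once if the stop button is pressed (value of joint stop above 0.002 m).
It fails at once if the wheel is gripped or strained (more than 36 N of finger force on the transformer) (contact force between the fingers and variac above 36 N).
It fails at once if the transformer is shoved, tipped or lifted (distance of variac from where it was at the start of the episode above 0.015 m or angle between variac's own z axis and vertical above 0.06 rad).
It fails at once if another loose thing is moved or lifted (distance of any of tape, screwdriver, clamp_meter, multimeter, standard, fuse_tray, spool from where it was at the start of the episode above 0.02 m).
It also fails if it takes over 67 s, if anything falls off the work surface, if the arm or the gripper's body presses on something with over 40 N, if the wrist force passes 120 N, or if a joint passes its speed limit or range.

## Working session

There is one attempt and no reset: what is moved stays moved. The work goes in short steps, Python scripts to look and compute and a shell command to move; the robot and the scene stay as the last step left them, time stands still between calls to the robot, and variables do not carry over. Pictures are saved under pics/ and viewed, and the job is handed in when it is done.

```bash
ls; mkdir -p pics; python3 - <<'E'
from rig import bot
import cv2
s=bot.read_state(); print(s)
for n in ("side","top","wrist"):
    c=bot.capture(n); cv2.imwrite(f"pics/{n}0.png",c["img"][:,:,::-1])
    print(n,c["fx"],c["fy"],c["cx"],c["cy"],c["k1"],c["R"],c["t"])
E
```

```text
pics
{'time_s': 0.0, 'joint_positions': array([-8.64297271e+01,  3.02767064e+01,  8.21567440e+01, -1.07334498e-03,
        6.76892755e+01, -1.02245722e+01]), 'qvel': array([-0.08645126,  0.01664308, -0.08041827, -0.11579151,  0.04014217,
        0.10809918]), 'tau': array([ 8.86806229e-04, -4.40042281e+01, -1.76591688e+01,  6.33153738e-02,
        5.80842909e-02, -1.78718601e-04]), 'position': array([ 0.14904498, -0.606362  ,  0.29129372]), 'tcp_rot': array([[-9.71154064e-01, -1.50683555e-04,  2.38452849e-01],
       [-2.38452620e-01,  2.13673264e-03, -9.71151781e-01],
       [-3.63173381e-04, -9.99997706e-01, -2.11102747e-03]]), 'force': array([0.13732497, 0.77063792, 0.18499452]), 'moment': array([ 0.02962691,  0.04110999, -0.04234347]), 'opening': 0.9987855318901294}
side 351.1734224741309 351.1734224741309 256.1886034501828 197.07299893907262 -0.04145898882578836 [[-0.53681027 -0.84351352 -0.01787957]
 [-0.50122404  0.33588155 -0.79746978]
 [ 0.67868195 -0.4191283  -0.60309392]] [0.30763701 0.38162042 0.77361422]
top 411.2884537275701 411.2884537275701 249.39161243831282 194.9789434031452 0.0008270696604755026 [[ 0.01865796 -0.99981547 -0.00457245]
 [-0.98897339 -0.01778326 -0.14702171]
 [ 0.14691326  0.00726515 -0.9891227 ]] [0.00851435 0.56037627 1.30947184]
wrist 272.0441673310427 272.0441673310427 250.71417549241662 190.84413350600036 0.013103790299789562 [[ 0.23844958 -0.97115405 -0.00126705]
 [-0.92733283 -0.22807717  0.2967063 ]
 [-0.28843651 -0.06957451 -0.95496794]] [-0.62359939 -0.03605451  0.39144829]
```

View pics/top0.png

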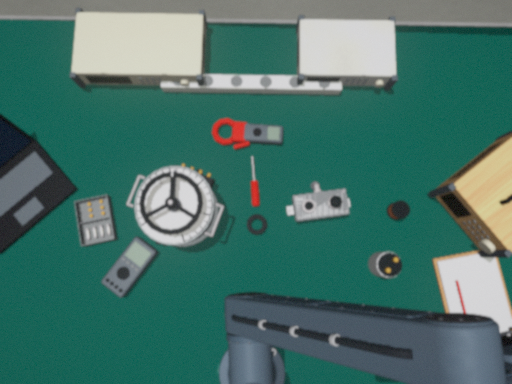

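View pics/side0.png

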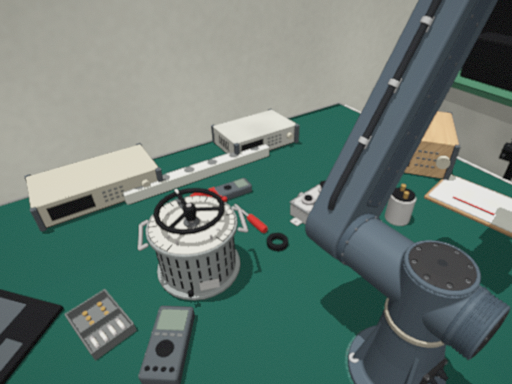

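View pics/wrist0.png

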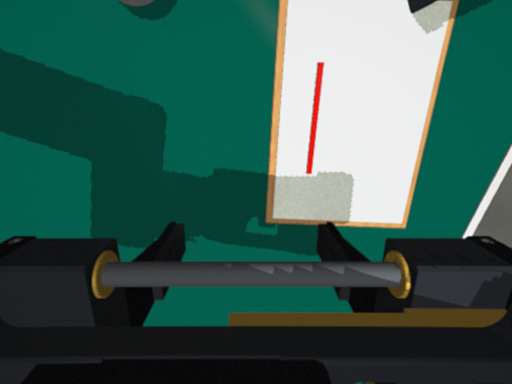

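The top view shows the variac at about (172,205), the station at (320,204) and the tape and screwdriver between them. The arm is in the lower half. I'll zoom in next.

```bash
cat > h.py <<'E'
import numpy as np, cv2
from rig import bot
def proj(c,X):
    X=np.atleast_2d(X); p=X@np.array(c["R"]).T+c["t"]; s=p[:,:2]/p[:,2:]; r2=(s**2).sum(1,keepdims=True)
    s=s*(1+c["k1"]*r2); return s*[c["fx"],c["fy"]]+[c["cx"],c["cy"]]
def ray(c,uv):
    uv=np.atleast_2d(np.asarray(uv,float)); d=(uv-[c["cx"],c["cy"]])/[c["fx"],c["fy"]]; s=d.copy()
    for _ in range(20): s=d/(1+c["k1"]*(s**2).sum(1,keepdims=True))
    R=np.array(c["R"]); D=np.c_[s,np.ones(len(s))]@R; o=-R.T@np.array(c["t"]); return o,D
def onz(c,uv,z):
    o,D=ray(c,uv); k=(z-o[2])/D[:,2]; return o+k[:,None]*D
def tri(c1,u1,c2,u2):
    A=np.zeros((3,3));b=np.zeros(3)
    for c,u in((c1,u1),(c2,u2)):
        o,D=ray(c,u); d=D[0]/np.linalg.norm(D[0]); P=np.eye(3)-np.outer(d,d); A+=P;b+=P@o
    X=np.linalg.solve(A,b); return X,[float(np.linalg.norm(proj(c,X)[0]-u)) for c,u in((c1,u1),(c2,u2))]
def crop(c,x0,y0,x1,y1,k,name):
    cv2.imwrite("pics/"+name,cv2.resize(c["img"][y0:y1,x0:x1,::-1],None,fx=k,fy=k,interpolation=cv2.INTER_CUBIC))
E
python3 - <<'E'
from h import *
c=bot.capture("top")
crop(c,122,153,232,258,5,"v1.png"); crop(c,280,173,360,233,8,"s1.png")
c=bot.capture("side"); crop(c,130,180,260,300,5,"vs1.png"); crop(c,280,170,350,240,6,"ss1.png")
E
```

```text
(no output)
```

View pics/v1.png

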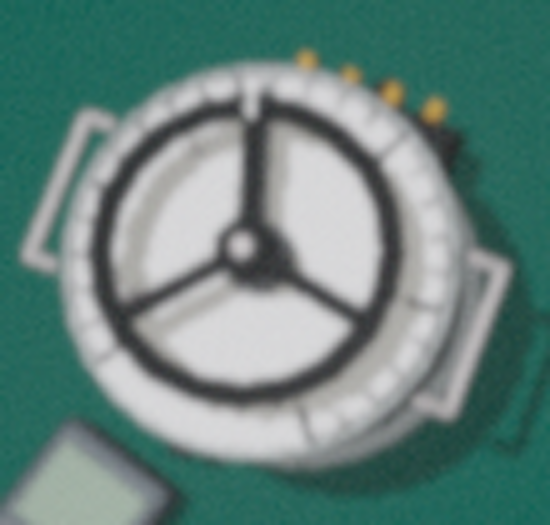

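View pics/s1.png

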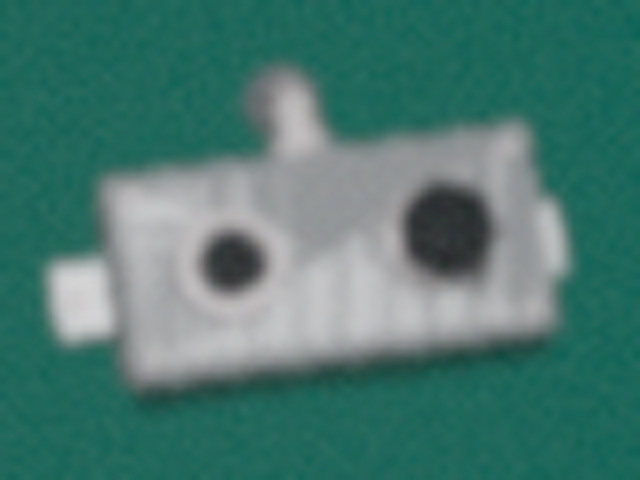

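View pics/vs1.png

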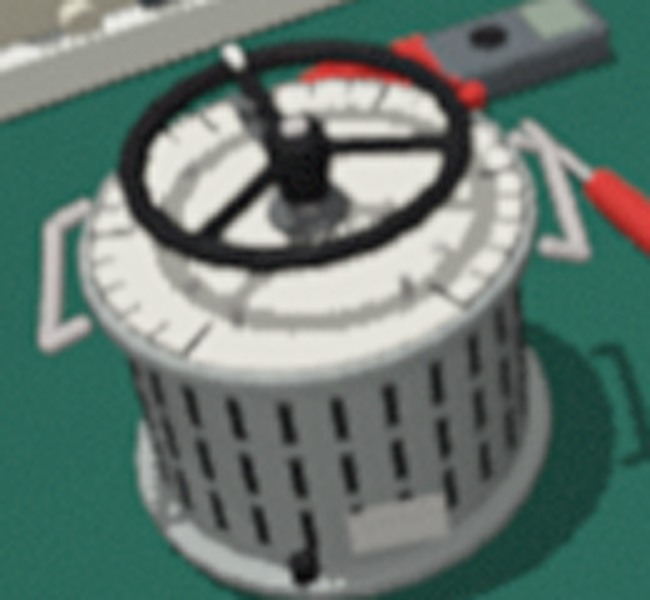

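View pics/ss1.png

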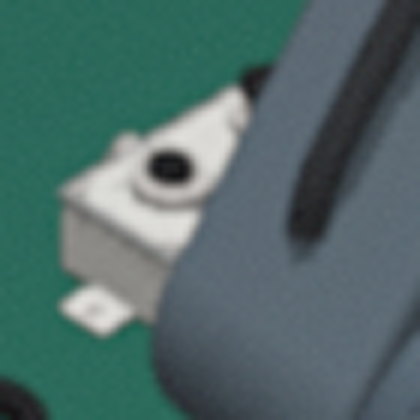

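```bash
python3 - <<'E'
from h import *
T=bot.capture("top");S=bot.capture("side")
def q(x,y,ox,oy,k): return np.array([(x+.5)/k+ox-.5,(y+.5)/k+oy-.5])
# start
u1=q(233,262,280,173,8);u2=q(171,164,280,170,6)
print("start",tri(T,u1,S,u2),onz(T,u1,.080))
print("stop",onz(T,q(447,230,280,173,8),.098))
h1=q(241,242,122,153,5);h2=q(297,125,130,180,5)
print("hubtop",tri(T,h1,S,h2),onz(T,h1,.236),onz(S,h2,.236))
# white line
print("mark",tri(T,q(253,97,122,153,5),S,q(232,57,130,180,5)), onz(T,q(253,97,122,153,5),.2295))
# rim fit
for n,c,box in(("top",T,(122,153,232,258)),("side",S,(130,180,260,300))):
    x0,y0,x1,y1=box; g=c["img"][y0:y1,x0:x1].max(2); m=(g<85).astype(np.uint8)
    cs,hh=cv2.findContours(m,cv2.RETR_CCOMP,cv2.CHAIN_APPROX_NONE)
    for k in cs:
        if len(k)<100: continue
        pts=cv2.convexHull(k)[:,0]+[x0,y0]
        W=onz(c,pts,.222)[:,:2]
        cc,r=cv2.minEnclosingCircle(W.astype(np.float32)); A=np.c_[2*W,np.ones(len(W))]; s=np.linalg.lstsq(A,(W**2).sum(1),rcond=None)[0]
        print(n,len(k),cc,r,s[:2],np.sqrt(s[2]+s[0]**2+s[1]**2))
V=[(77,430),(470,97)]
# long ticks: top view crop px
for nm,p in dict(zero_or=(103,357),gapR=(309,425),r=(415,303),ur=(385,155)).items(): print(nm,onz(T,q(*p,122,153,5),.181))
for nm,p in dict(L=(57,190),R=(475,340)).items(): print(nm,onz(T,q(*p,122,153,5),.13))
E
```

```text
start (array([ 0.5241731 , -0.17160062,  0.07754498]), [0.3602179087149122, 0.34872105669110787]) [[ 0.52461267 -0.1704042   0.08      ]]
stop [[ 0.53650365 -0.25174327  0.098     ]]
hubtop (array([0.50901321, 0.2379601 , 0.23561391]), [0.8747593667078897, 0.9817197697591815]) [[0.51016044 0.24006531 0.236     ]] [[0.50670067 0.23627704 0.236     ]]
mark (array([0.59460975, 0.23819172, 0.22578822]), [0.39658626411336, 0.42324138907948605]) [[0.59440009 0.23846712 0.2295    ]]
top 145 (0.43637755513191223, 0.14766892790794373) 0.08738560229539871 [0.46825248 0.17167263] 0.09662415432646397
top 360 (0.5079348087310791, 0.23985208570957184) 0.08676181733608246 [0.50780691 0.23980566] 0.08602598678394689
side 220 (0.3012678027153015, 0.26202788949012756) 0.09037525951862335 [0.30658653 0.27620495] 0.08786883475964122
side 172 (0.5107719302177429, 0.24005413055419922) 0.09358181804418564 [0.50924013 0.23782136] 0.09069628197492606
zero_or [[0.44829083 0.32849926 0.181     ]]
gapR [[0.41106664 0.20669978 0.181     ]]
r [[0.48319392 0.14768701 0.181     ]]
ur [[0.57069061 0.16847141 0.181     ]]
L [[0.55414977 0.37629962 0.13      ]]
R [[0.46645444 0.11632556 0.13      ]]
```

```bash
python3 -m pendant '[[[0,-1.2,0],[0,-0.109,0],1],[[0,-1.2,0],[0,-0.109,0],1],[[0,-1.2,0],[0,-0.109,0],1],[[0,-1.2,0],[0,-0.109,0],1],[[0,-1.2,0],[0,-0.109,0],1],[[-3.3,0,-0.47],[0,0,0],1],[[-3.3,0,-0.47],[0,0,0],1],[[-3.3,0,-0.47],[0,0,0],1],[[-3.3,0,-0.47],[0,0,0],1],[[-3.3,0,-0.47],[0,0,0],1],[[-3.3,0,-0.47],[0,0,0],1],[[-3.3,0,-0.47],[0,0,0],1],[[-3.3,0,-0.47],[0,0,0],1],[[-3.3,0,-0.47],[0,0,0],1],[[-3.3,0,-0.47],[0,0,0],1],[[-3.3,0,-0.47],[0,0,0],1],[[-3.3,0,-0.47],[0,0,0],1],[[-3.3,0,-0.47],[0,0,0],1],[[-3.3,0,-0.47],[0,0,0],1],[[-3.3,0,-0.47],[0,0,0],1]]'; python3 - <<'E'
from h import *
s=bot.read_state(); print(s["position"],s["tcp_rot"],s["force"],s["opening"])
c=bot.capture("wrist"); cv2.imwrite("pics/w1.png",c["img"][:,:,::-1])
c=bot.capture("side"); cv2.imwrite("pics/sd1.png",c["img"][:,:,::-1])
E
```

```text
time_s: 2.02
position: [0.4498, -0.2055, 0.3525]
tcp_rot: [[-0.707, 0.0, 0.707], [-0.707, -0.0, -0.707], [-0.0, -1.0, 0.001]]
force: [0.4, 0.3, -0.2]
opening: 0.004
[ 0.44982069 -0.20546837  0.35247932] [[-7.06861792e-01  4.06409329e-04  7.07351569e-01]
 [-7.07351684e-01 -3.33311689e-04 -7.06861715e-01]
 [-5.15066492e-05 -9.99999862e-01  5.23079621e-04]] [ 0.3782182   0.34579238 -0.23308109] 0.004445924168841307
```

View pics/w1.png

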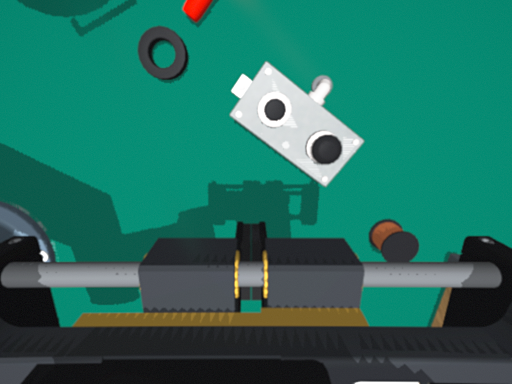

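The wrist view shows the station, with the start button at (275,109), the mushroom at (325,149), and the closed fingers at (250,240).

```bash
python3 - <<'E'
from h import *
c=bot.capture("wrist"); T=bot.capture("top")
x0,y0,x1,y1=240,85,305,135
g=c["img"][y0:y1,x0:x1].max(2); m=(g<80).astype(np.uint8)
n,l,st,ce=cv2.connectedComponentsWithStats(m)
for i in range(1,n):
    if st[i,4]>60: p=ce[i]+[x0,y0]; print(p,st[i],onz(c,p,.080))
E
python3 -m pendant '[[[-2.54,0,-1.62],[0,0,0],1],[[-2.54,0,-1.62],[0,0,0],1],[[-2.54,0,-1.62],[0,0,0],1],[[-2.54,0,-1.62],[0,0,0],1],[[-2.54,0,-1.62],[0,0,0],1],[[-2.54,0,-1.62],[0,0,0],1],[[-2.54,0,-1.62],[0,0,0],1],[[-2.54,0,-1.62],[0,0,0],1],[[0,0,0],[0,0,0],1]]'; python3 - <<'E'
from h import *
c=bot.capture("wrist"); cv2.imwrite("pics/w2.png",c["img"][:,:,::-1]); np.save("w2.npy",c,allow_pickle=True)
E
```

```text
[275.51273885 111.75477707] [ 26  17  20  21 314] [[ 0.52627063 -0.17180417  0.08      ]]
time_s: 2.97
position: [0.5014, 0.0309, 0.3524]
tcp_rot: [[-0.705, 0.001, 0.709], [-0.709, 0.002, -0.705], [-0.002, -1.0, -0.001]]
force: [0.6, -0.4, -0.2]
opening: 0.006
```

View pics/w2.png

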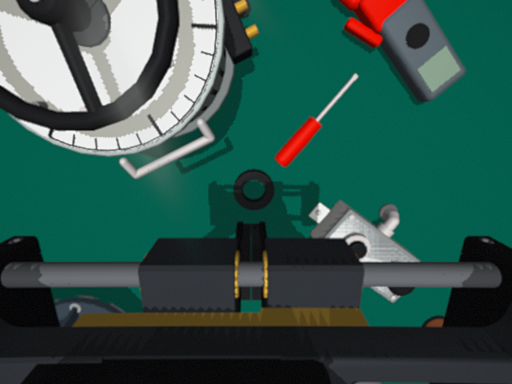

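```bash
python3 -m pendant '[[[0.5,-2,-3.3],[0,0,0],1],[[0.5,-2,-3.3],[0,0,0],1],[[0.5,-2,-3.3],[0,0,0],1],[[0.5,-2,-3.3],[0,0,0],1],[[0,0,0],[0,0,0],1]]'; python3 - <<'E'
from h import *
c=bot.capture("wrist"); cv2.imwrite("pics/w3.png",c["img"][:,:,::-1]); np.save("w3.npy",c,allow_pickle=True)
E
```

```text
time_s: 3.43
position: [0.3903, 0.1082, 0.4355]
tcp_rot: [[-0.706, 0.004, 0.708], [-0.708, 0.001, -0.706], [-0.003, -1.0, 0.002]]
force: [-0.2, -0.6, 0.1]
opening: 0.005
```

View pics/w3.png

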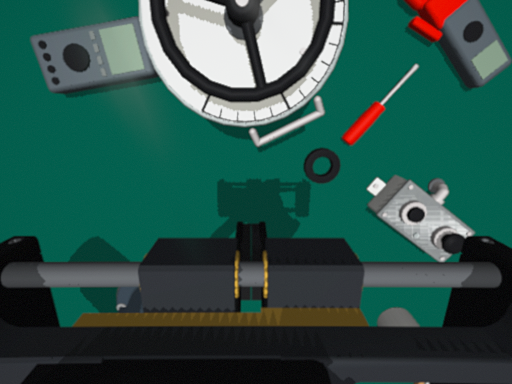

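The hub top is at about (241,3). The 250 V tick is near (206,104), the 200 V tick near (289,104), and one spoke runs from the hub to (260,90).

```bash
python3 - <<'E'
from h import *
c=np.load("w3.npy",allow_pickle=True).item()
crop(c,140,0,350,140,3.8,"w3c.png")
T=bot.capture("top")
print(onz(c,[241,3],.236),onz(c,[[206,104],[289,104]],.181))
E
```

```text
[[0.50602093 0.23696685 0.236     ]] [[0.41204802 0.20668076 0.181     ]
 [0.48335349 0.13553483 0.181     ]]
```

View pics/w3c.png

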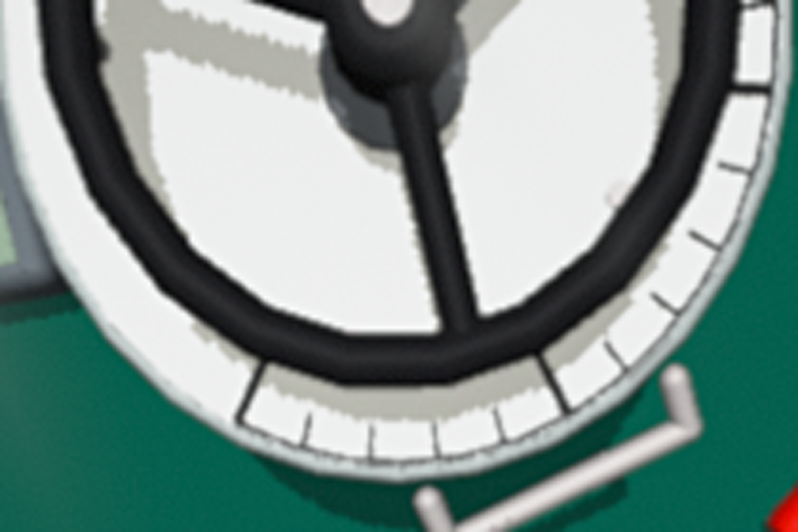

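```bash
python3 -m pendant '[[[-2.91,0,0.605],[0,0,0],1],[[-2.91,0,0.605],[0,0,0],1],[[-2.91,0,0.605],[0,0,0],1],[[-2.91,0,0.605],[0,0,0],1],[[-2.91,0,0.605],[0,0,0],1],[[-2.91,0,0.605],[0,0,0],1],[[0,2.5,0],[0,0,0],1],[[0,2.5,0],[0,0,0],1],[[0,2.5,0],[0,0,0],1],[[0,2.0,0],[0,0,0],1],[[0,0,0],[0,0,0],1]]'; python3 - <<'E'
from h import *
for n in("side","top"):
    c=bot.capture(n); b=(120,130,270,300) if n=="side" else (110,130,240,270); crop(c,*b,4,f"{n}3.png")
E
```

```text
time_s: 4.45
position: [0.5415, 0.2027, 0.3308]
tcp_rot: [[-0.709, -0.012, 0.705], [-0.705, -0.003, -0.709], [0.011, -1.0, -0.006]]
force: [-0.0, -0.1, -0.0]
opening: 0.003
```

View pics/side3.png

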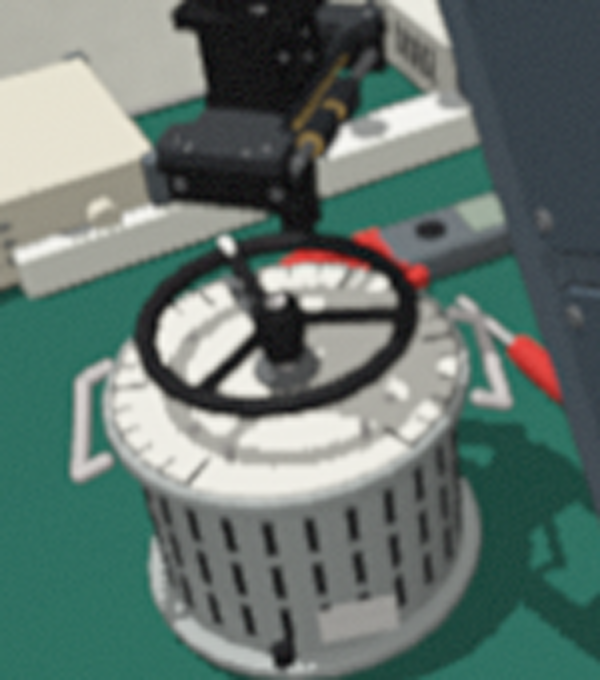

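View pics/top3.png

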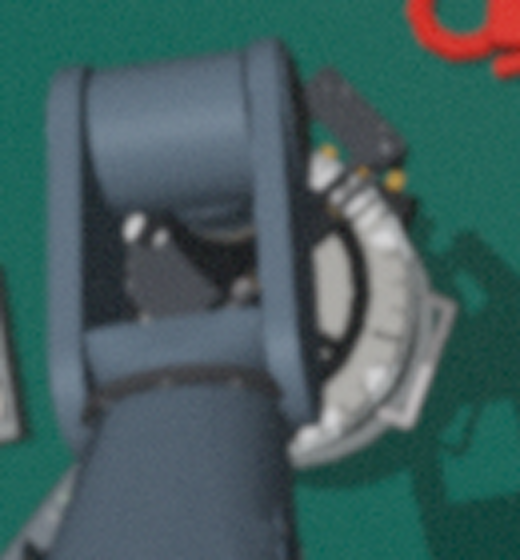

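```bash
python3 -m pendant '[[[0,0,0],[0,0,0],1],[[0,0,0],[0,0,0],1],[[0,0,0],[0,0,0],1]]'
```

```text
time_s: 4.8
position: [0.5435, 0.2052, 0.3388]
tcp_rot: [[-0.707, 0.003, 0.707], [-0.707, 0.0, -0.707], [-0.003, -1.0, 0.002]]
force: [0.1, -0.3, -0.1]
opening: 0.005
```

```bash
python3 -m pendant '[[[0.1,0.9,-0.3],[0,0,0],1],[[0,0.9,0],[0,0,0],1],[[0,0.9,0],[0,0,0],1],[[0,0.9,0],[0,0,0],1],[[0,0.9,0],[0,0,0],1],[[0,0.9,0],[0,0,0],1],[[0,0.9,0],[0,0,0],1],[[0,0,0],[0,0,0],1],[[0,0,0],[0,0,0],1]]'; python3 - <<'E'
from h import *
c=bot.capture("side"); crop(c,120,130,270,300,4,"side4.png")
c=bot.capture("wrist"); cv2.imwrite("pics/w4.png",c["img"][:,:,::-1])
E
```

```text
time_s: 5.55
position: [0.5396, 0.2067, 0.2734]
tcp_rot: [[-0.707, -0.002, 0.707], [-0.707, -0.0, -0.707], [0.001, -1.0, -0.001]]
force: [0.3, 0.0, 0.2]
opening: 0.004
```

View pics/side4.png

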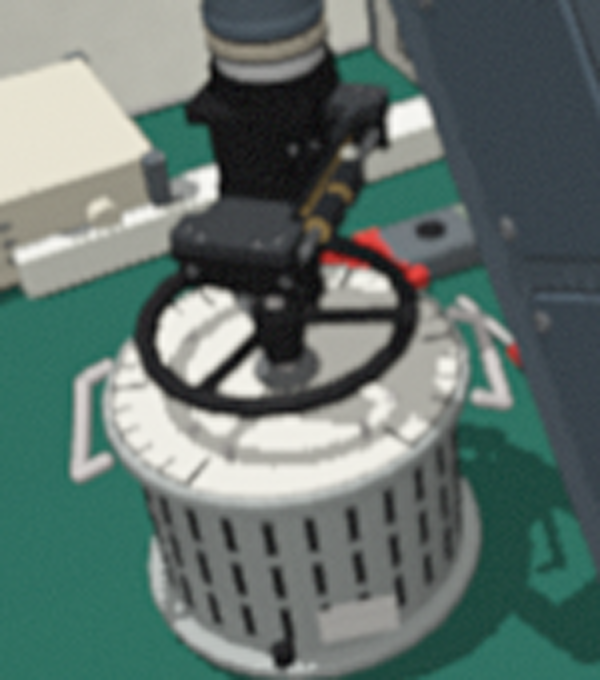

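View pics/w4.png

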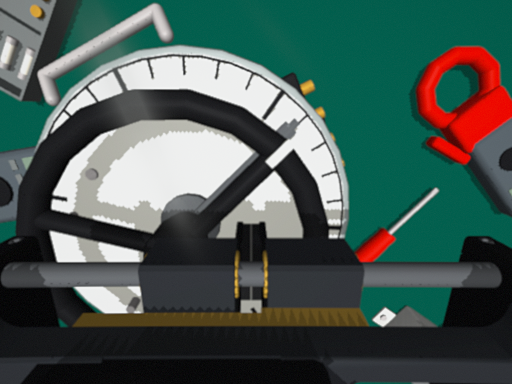

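The finger is in the open space, clockwise of the marked spoke. The white mark is at (280,150), the pointer at (292,127), and the 100 V long tick just anticlockwise of it. I'll start the arc.

```bash
python3 -m pendant '[[[-0.46,0,-0.023],[0,-0.1,0],1],[[-0.46,0,-0.023],[0,-0.1,0],1],[[-0.46,0,-0.023],[0,-0.1,0],1],[[-0.46,0,-0.023],[0,-0.1,0],1],[[-0.46,0,-0.023],[0,-0.1,0],1],[[-0.46,0,-0.023],[0,-0.1,0],1],[[-0.46,0,-0.023],[0,-0.1,0],1]]'; python3 - <<'E'
from h import *
c=bot.capture("wrist"); cv2.imwrite("pics/w5.png",c["img"][:,:,::-1])
E
```

```text
time_s: 6.23
position: [0.5538, 0.234, 0.2751]
tcp_rot: [[-0.079, 0.002, 0.997], [-0.997, -0.004, -0.079], [0.004, -1.0, 0.002]]
force: [0.5, -5.5, 0.7]
opening: 0.006
```

View pics/w5.png

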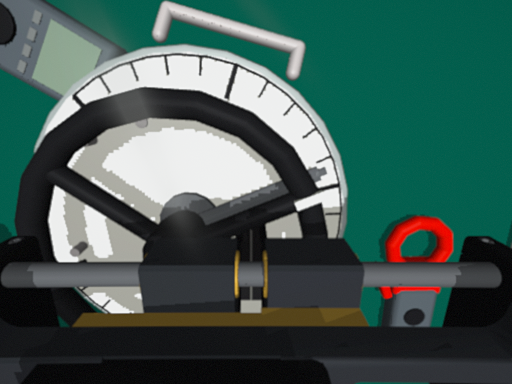

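```bash
python3 -m pendant '[[[-0.46,0,-0.023],[0,-0.1,0],1],[[-0.46,0,-0.023],[0,-0.1,0],1],[[-0.46,0,-0.023],[0,-0.1,0],1],[[-0.46,0,-0.023],[0,-0.1,0],1],[[-0.46,0,-0.023],[0,-0.1,0],1],[[-0.46,0,-0.023],[0,-0.1,0],1],[[-0.46,0,-0.023],[0,-0.1,0],1]]'; python3 -m pendant '[[[-0.46,0,-0.023],[0,-0.1,0],1],[[-0.46,0,-0.023],[0,-0.1,0],1],[[-0.46,0,-0.023],[0,-0.1,0],1],[[-0.46,0,-0.023],[0,-0.1,0],1],[[-0.46,0,-0.023],[0,-0.1,0],1],[[-0.46,0,-0.023],[0,-0.1,0],1],[[-0.46,0,-0.023],[0,-0.1,0],1]]';python3 - <<'E'
from h import *
c=bot.capture("wrist"); cv2.imwrite("pics/w6.png",c["img"][:,:,::-1])
E
```

```text
time_s: 6.87
position: [0.5461, 0.2644, 0.2751]
tcp_rot: [[0.58, 0.004, 0.815], [-0.815, -0.003, 0.58], [0.005, -1.0, 0.001]]
force: [1.6, -5.6, 0.8]
opening: 0.003
time_s: 7.45
position: [0.5215, 0.2834, 0.2755]
tcp_rot: [[0.968, 0.008, 0.25], [-0.25, -0.0, 0.968], [0.008, -1.0, 0.001]]
force: [5.1, -1.6, -1.4]
opening: 0.006
```

View pics/w6.png

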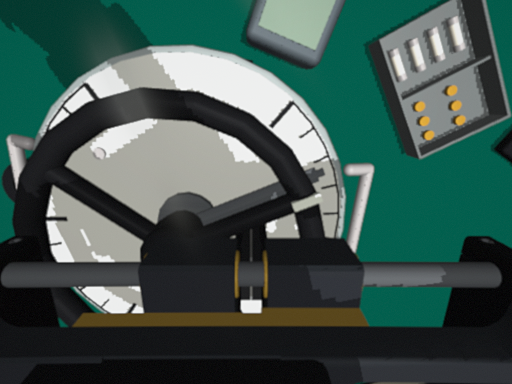

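```bash
python3 - <<'E'
from h import *
c=bot.capture("wrist")
crop(c,190,60,360,240,3.3,"w6c.png")
E
```

```text
(no output)
```

View pics/w6c.png

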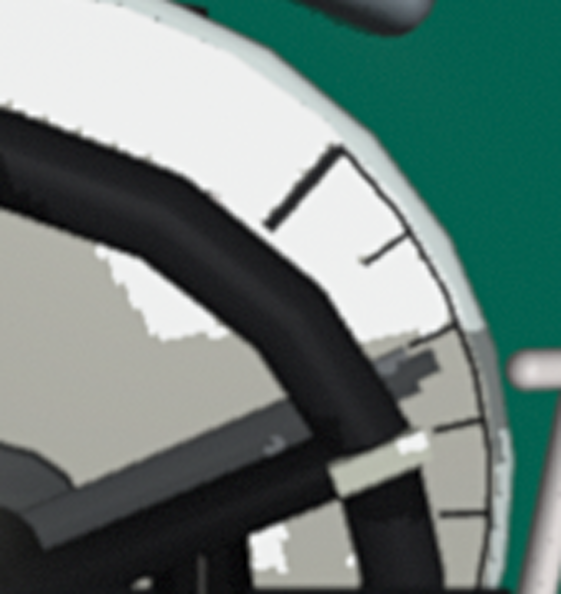

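```bash
cat > ang.py <<'E'
from h import *
H=np.array([.507,.2385])
def ang(c,p,z):
    d=onz(c,p,z)[0,:2]-H; return np.degrees(np.arctan2(d[1],d[0])),np.linalg.norm(d)
E
python3 - <<'E'
from ang import *
c=bot.capture("wrist")
q=lambda x,y:(x/3.3+190,y/3.3+60)
print(ang(c,q(435,362),.19),ang(c,q(305,187),.181),ang(c,q(385,250),.181),ang(c,q(460,425),.181))
E
```

```text
(np.float64(98.31999729767763), np.float64(0.1032111346403638)) (np.float64(122.56424561373943), np.float64(0.10096582470287882)) (np.float64(111.17735515267297), np.float64(0.10529904961334526)) (np.float64(88.41359903747181), np.float64(0.10673211199249925))
```

```bash
python3 -m pendant '[[[-0.46,0,-0.023],[0,-0.1,0],1],[[-0.46,0,-0.023],[0,-0.1,0],1],[[-0.46,0,-0.023],[0,-0.1,0],1],[[-0.138,0,-0.003],[0,-0.03,0],1],[[-0.092,0,-0.001],[0,-0.02,0],1],[[0,0,0],[0,0,0],1]]';python3 - <<'E'
from ang import *
c=bot.capture("wrist")
crop(c,190,60,360,240,3.3,"w7c.png")
E
```

```text
time_s: 8.1
position: [0.5043, 0.2855, 0.2752]
tcp_rot: [[0.996, 0.004, -0.092], [0.092, 0.001, 0.996], [0.004, -1.0, 0.001]]
force: [3.6, -1.0, 1.5]
opening: 0.005
```

View pics/w7c.png

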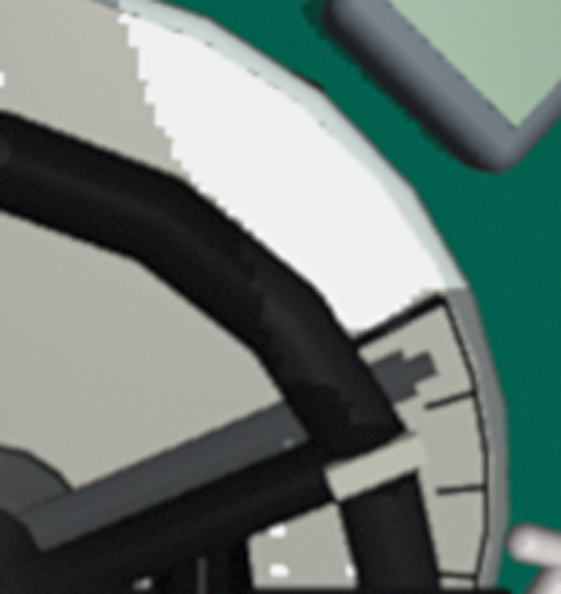

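```bash
python3 - <<'E'
from ang import *
c=bot.capture("wrist")
q=lambda x,y:(x/3.3+190,y/3.3+60)
print(ang(c,q(433,365),.19),ang(c,q(400,320),.181))
E
python3 -m pendant '[[[-0.092,0,-0.001],[0,-0.02,0],1],[[-0.092,0,-0.001],[0,-0.02,0],1],[[-0.092,0,-0.001],[0,-0.02,0],1],[[0,0,0],[0,0,0],1]]'
```

```text
(np.float64(118.02243399639656), np.float64(0.10258156499431957)) (np.float64(123.11130873422134), np.float64(0.10103431052073512))
time_s: 8.53
position: [0.5004, 0.2852, 0.2746]
tcp_rot: [[0.988, 0.001, -0.155], [0.155, 0.001, 0.988], [0.002, -1.0, 0.001]]
force: [4.7, 0.5, 1.6]
opening: 0.006
```

```bash

python3 -m pendant '[[[-0.07,0,0],[0,-0.015,0],1],[[-0.07,0,0],[0,-0.015,0],1],[[0,0,0],[0,0,0],1]]'; python3 -m pendant '[[[-0.07,0,0],[0,-0.015,0],1],[[0,0,0],[0,0,0],1]]'
```

```text
time_s: 8.78
position: [0.4999, 0.2854, 0.2748]
tcp_rot: [[0.983, 0.004, -0.184], [0.184, 0.002, 0.983], [0.004, -1.0, 0.001]]
force: [5.5, 0.7, 2.6]
opening: 0.005
time_s: 8.95
position: [0.4996, 0.2854, 0.2748]
tcp_rot: [[0.98, 0.005, -0.198], [0.198, 0.002, 0.98], [0.005, -1.0, 0.001]]
force: [6.9, 2.1, 1.2]
opening: 0.004
```

```bash
python3 -m pendant '[[[-0.07,0,0],[0,-0.015,0],1],[[-0.05,0,0],[0,0,0],1],[[0,0,0],[0,0,0],1]]';python3 - <<'E'
from ang import *
c=bot.capture("wrist")
crop(c,190,60,360,240,3.3,"w8c.png")
E
```

```text
time_s: 9.2
position: [0.4993, 0.2855, 0.2749]
tcp_rot: [[0.977, 0.007, -0.213], [0.213, 0.003, 0.977], [0.007, -1.0, 0.002]]
force: [9.3, 2.4, 0.7]
opening: 0.0
```

View pics/w8c.png

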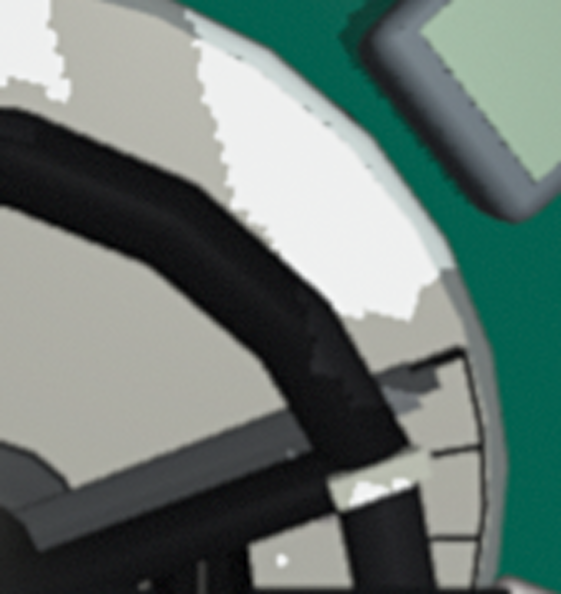

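```bash
python3 - <<'E'
from ang import *
c=bot.capture("wrist")
q=lambda x,y:(x/3.3+190,y/3.3+60)
print(ang(c,q(436,380),.19),ang(c,q(440,360),.181),ang(c,q(455,452),.181))
E
```

```text
(np.float64(122.53378580786638), np.float64(0.10221738267753766)) (np.float64(123.01574523261267), np.float64(0.10568058555598674)) (np.float64(111.48155773385804), np.float64(0.10514657531113333))
```

The pointer is within 0.5° of the zero tick and the push stalls at about 9.6 N, so the wheel is at its stop. Next I back off and lift.

```bash
python3 -m pendant '[[[0.4,0,0],[0,0,0],1],[[0.4,0,0],[0,0,0],1],[[0.2,0,0],[0,0,0],1],[[0,0,0],[0,0,0],1],[[0,-1.5,0],[0,0,0],1],[[0,-2.5,0],[0,0,0],1],[[0,-3,0],[0,0,0],1],[[0,-3,0],[0,0,0],1],[[0,0,0],[0,0,0],1],[[0,0,0],[0,0,0],1]]';python3 - <<'E'
from ang import *
s=bot.read_state(); 
c=bot.capture("wrist"); cv2.imwrite("pics/w9.png",c["img"][:,:,::-1])
d=np.array([.525,-.171,0])-s["position"]; print(s["tcp_rot"].T@d)
E
```

```text
time_s: 10.13
position: [0.5064, 0.2865, 0.3757]
tcp_rot: [[0.977, 0.002, -0.213], [0.213, 0.001, 0.977], [0.002, -1.0, 0.0]]
force: [0.2, 0.7, -0.5]
opening: 0.01
[-0.07983627  0.37536419 -0.45115832]
```

View pics/w9.png

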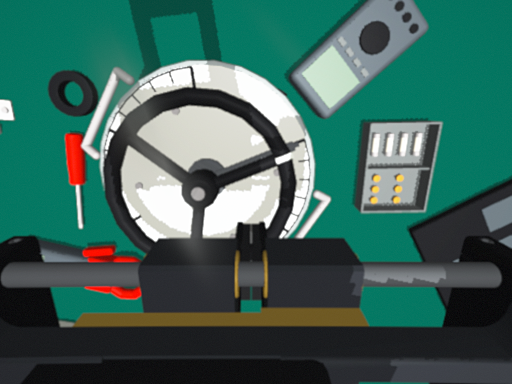

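```bash
python3 -m pendant '[[[-0.57,0,-3.22],[0,0,0],1],[[-0.57,0,-3.22],[0,0,0],1],[[-0.57,0,-3.22],[0,0,0],1],[[-0.57,0,-3.22],[0,0,0],1],[[-0.57,0,-3.22],[0,0,0],1],[[-0.57,0,-3.22],[0,0,0],1],[[-0.57,0,-3.22],[0,0,0],1],[[-0.57,0,-3.22],[0,0,0],1],[[-0.57,0,-3.22],[0,0,0],1],[[-0.57,0,-3.22],[0,0,0],1],[[-0.57,0,-3.22],[0,0,0],1],[[-0.57,0,-3.22],[0,0,0],1],[[-0.57,0,-3.22],[0,0,0],1],[[-0.57,0,-3.22],[0,0,0],1],[[0,2,0],[0,0,0],1],[[0,2,0],[0,0,0],1],[[0,2,0],[0,0,0],1],[[0,0,0],[0,0,0],1],[[0,0,0],[0,0,0],1],[[0,0,0],[0,0,0],1]]';python3 - <<'E'
from ang import *
s=bot.read_state(); 
c=bot.capture("wrist"); cv2.imwrite("pics/w10.png",c["img"][:,:,::-1])
c=bot.capture("top"); crop(c,60,120,380,270,2.4,"t10.png")
d=np.array([.525,-.171,.15])-s["position"]; print(s["tcp_rot"].T@d)
E
```

```text
time_s: 11.85
position: [0.5244, -0.1708, 0.3141]
tcp_rot: [[0.977, -0.001, -0.213], [0.213, 0.001, 0.977], [-0.001, -1.0, 0.001]]
force: [0.0, -0.3, -0.1]
opening: 0.003
[ 0.00065082  0.16409028 -0.00043222]
```

View pics/w10.png

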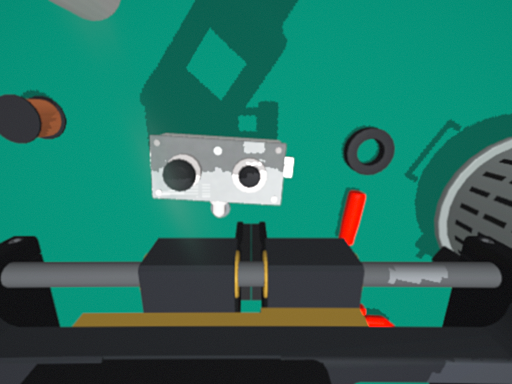

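View pics/t10.png

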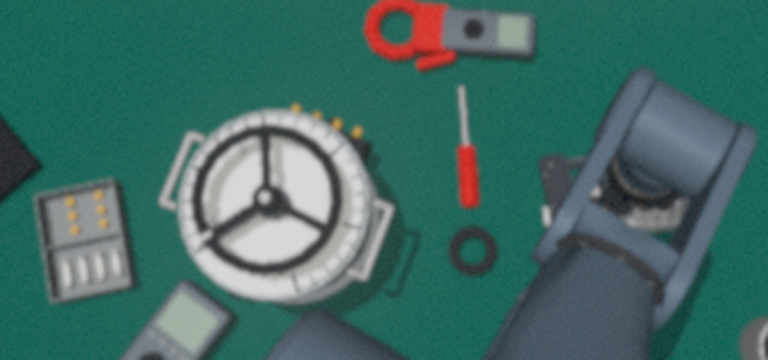

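```bash
python3 - <<'E'
from ang import *
c=bot.capture("wrist")
x0,y0,x1,y1=228,155,272,197
m=(c["img"][y0:y1,x0:x1].max(2)<80).astype(np.uint8)
n,l,st,ce=cv2.connectedComponentsWithStats(m)
for i in range(1,n):
    if st[i,4]>40: p=ce[i]+[x0,y0]; print(p,st[i],onz(c,p,.080))
T=bot.capture("top"); p=onz(T,[122+(204+.0)/5,200],.2295)
print("hub",onz(T,[(60+266/2.4),(120+198/2.4)],.236))
E
```

```text
[249.54216867 174.7439759 ] [ 12  10  20  21 332] [[ 0.52442241 -0.1725616   0.08      ]]
hub [[0.50597704 0.23696909 0.236     ]]
```

```bash
python3 -m pendant '[[[0,2.5,-0.1],[0,0,0],1],[[0,2.5,0],[0,0,0],1],[[0,2.5,0],[0,0,0],1],[[0,2.5,0],[0,0,0],1],[[0,2.5,0],[0,0,0],1],[[0,1.5,0],[0,0,0],1],[[0,0.5,0],[0,0,0],1],[[0,0,0],[0,0,0],1],[[0,0,0],[0,0,0],1]]'; python3 - <<'E'
from ang import *
c=bot.capture("side"); crop(c,260,120,400,250,4,"s11.png")
c=bot.capture("wrist"); cv2.imwrite("pics/w11.png",c["img"][:,:,::-1])
E
```

```text
time_s: 12.8
position: [0.5254, -0.1723, 0.1701]
tcp_rot: [[0.977, 0.001, -0.213], [0.213, -0.001, 0.977], [0.001, -1.0, -0.001]]
force: [-0.2, -0.4, 0.3]
opening: 0.004
```

View pics/w11.png

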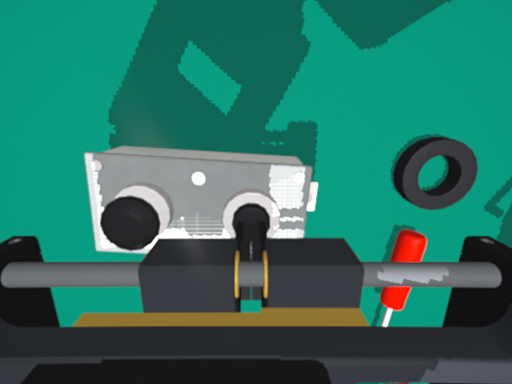

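View pics/s11.png

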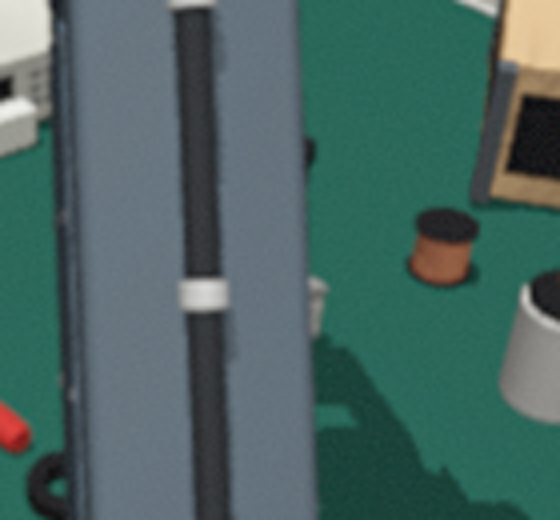

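The fingertip stands over the start button at about (251,215), and the mushroom at (130,222) is well clear. I'll press in small steps.

```bash
python3 -m pendant '[[[0,1.0,0],[0,0,0],1],[[0,0.7,0],[0,0,0],1],[[0,0,0],[0,0,0],1]]'; python3 -m pendant '[[[0,0.25,0],[0,0,0],1],[[0,0.25,0],[0,0,0],1],[[0,0,0],[0,0,0],1]]'; python3 -m pendant '[[[0,0.15,0],[0,0,0],1],[[0,0.1,0],[0,0,0],1],[[0,0,0],[0,0,0],1]]'
```

```text
time_s: 13.15
position: [0.524, -0.1717, 0.1512]
tcp_rot: [[0.977, -0.002, -0.213], [0.213, 0.001, 0.977], [-0.002, -1.0, 0.001]]
force: [-0.6, 0.3, 0.3]
opening: 0.007
time_s: 13.4
position: [0.5245, -0.1719, 0.1471]
tcp_rot: [[0.977, -0.001, -0.213], [0.213, 0.0, 0.977], [-0.001, -1.0, 0.001]]
force: [-0.7, 0.5, 3.6]
opening: 0.003
time_s: 13.65
position: [0.5245, -0.1719, 0.1451]
tcp_rot: [[0.977, -0.0, -0.213], [0.213, 0.0, 0.977], [-0.0, -1.0, 0.0]]
force: [-2.5, 0.8, 4.5]
opening: 0.008
```

```bash
python3 -m pendant '[[[0,0.1,0],[0,0,0],1],[[0,0.1,0],[0,0,0],1],[[0,0,0],[0,0,0],1],[[0,0,0],[0,0,0],1]]'
```

```text
time_s: 13.98
position: [0.5245, -0.1719, 0.1449]
tcp_rot: [[0.977, 0.0, -0.213], [0.213, -0.0, 0.977], [0.0, -1.0, -0.0]]
force: [-4.1, 1.6, 16.7]
opening: 0.008
```

The button bottomed at 5 mm of travel (16.7 N, tip at 74.9 mm). Now I lift and cross to the wheel.

```bash
python3 -m pendant '[[[0,-1,0],[0,0,0],1],[[0,-2.5,0],[0,0,0],1],[[0,-3,0],[0,0,0],1],[[0,-3,0],[0,0,0],1],[[0,-3,0],[0,0,0],1],[[0,-3,0],[0,0,0],1],[[0,-3,0],[0,0,0],1],[[0,-3,0],[0,0,0],1]]'; python3 -m pendant '[[[0.704,0,3.588],[0,0,0],1],[[0.704,0,3.588],[0,0,0],1],[[0.704,0,3.588],[0,0,0],1],[[0.704,0,3.588],[0,0,0],1],[[0.704,0,3.588],[0,0,0],1],[[0.704,0,3.588],[0,0,0],1],[[0.704,0,3.588],[0,0,0],1],[[0.704,0,3.588],[0,0,0],1],[[0.704,0,3.588],[0,0,0],1],[[0.704,0,3.588],[0,0,0],1],[[0,0,0],[0,0,0],1],[[0,0,0],[0,0,0],1],[[0,0,0],[0,0,0],1]]'; python3 - <<'E'
from ang import *
c=bot.capture("wrist"); cv2.imwrite("pics/w12.png",c["img"][:,:,::-1])
c=bot.capture("top"); crop(c,60,120,380,270,2.4,"t12.png")
s=bot.read_state();print(s["position"])
E
```

```text
time_s: 14.65
position: [0.5247, -0.172, 0.3593]
tcp_rot: [[0.977, 0.001, -0.213], [0.213, -0.0, 0.977], [0.001, -1.0, -0.001]]
force: [-0.2, 0.3, -0.3]
opening: 0.009
time_s: 15.73
position: [0.5172, 0.1935, 0.3575]
tcp_rot: [[0.977, 0.0, -0.213], [0.213, -0.001, 0.977], [-0.0, -1.0, -0.001]]
force: [-0.4, -0.8, 0.5]
opening: 0.008
[0.51740375 0.19243582 0.35763359]
```

View pics/w12.png

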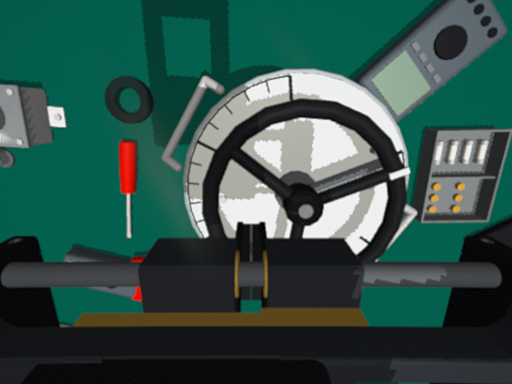

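View pics/t12.png

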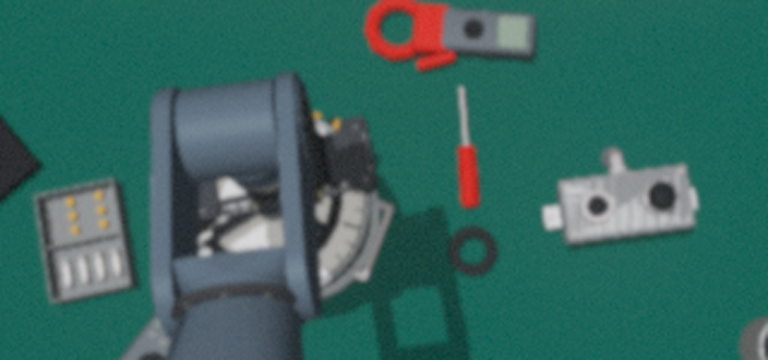

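```bash
python3 -m pendant '[[[0,1.5,0],[0,0,0],1],[[0,1.5,0],[0,0,0],1],[[0,1,0],[0,0,0],1],[[0,0.8,0],[0,0,0],1],[[0,0.8,0],[0,0,0],1],[[0,0.8,0],[0,0,0],1],[[0,0.8,0],[0,0,0],1],[[0,0.6,0],[0,0,0],1],[[0,0.5,0],[0,0,0],1],[[0,0,0],[0,0,0],1],[[0,0,0],[0,0,0],1]]'; python3 -m pendant '[[[-0.46,0,0.023],[0,0.1,0],1],[[-0.46,0,0.023],[0,0.1,0],1],[[-0.46,0,0.023],[0,0.1,0],1],[[-0.46,0,0.023],[0,0.1,0],1],[[-0.46,0,0.023],[0,0.1,0],1],[[-0.46,0,0.023],[0,0.1,0],1],[[-0.46,0,0.023],[0,0.1,0],1]]'; python3 - <<'E'
from ang import *
c=bot.capture("wrist"); cv2.imwrite("pics/w13.png",c["img"][:,:,::-1])
E
```

```text
time_s: 16.75
position: [0.5173, 0.1936, 0.2746]
tcp_rot: [[0.977, -0.0, -0.213], [0.213, -0.0, 0.977], [-0.0, -1.0, -0.0]]
force: [-0.1, 0.3, 0.6]
opening: -0.002
time_s: 17.33
position: [0.488, 0.1971, 0.2756]
tcp_rot: [[0.882, 0.006, 0.471], [-0.471, -0.002, 0.882], [0.006, -1.0, 0.002]]
force: [3.5, -3.3, -2.0]
opening: 0.008
```

View pics/w13.png

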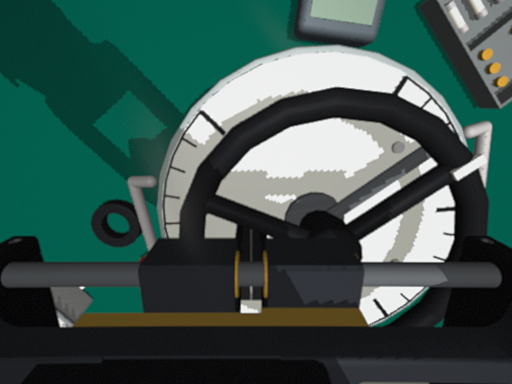

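```bash
python3 -m pendant '[[[-0.46,0,0.023],[0,0.1,0],1],[[-0.46,0,0.023],[0,0.1,0],1],[[-0.46,0,0.023],[0,0.1,0],1],[[-0.46,0,0.023],[0,0.1,0],1],[[-0.46,0,0.023],[0,0.1,0],1],[[-0.46,0,0.023],[0,0.1,0],1],[[-0.46,0,0.023],[0,0.1,0],1]]';  python3 -m pendant '[[[-0.46,0,0.023],[0,0.1,0],1],[[-0.46,0,0.023],[0,0.1,0],1],[[-0.46,0,0.023],[0,0.1,0],1],[[-0.46,0,0.023],[0,0.1,0],1],[[-0.46,0,0.023],[0,0.1,0],1],[[0,0,0],[0,0,0],1]]'; python3 - <<'E'
from ang import *
c=bot.capture("wrist"); cv2.imwrite("pics/w14.png",c["img"][:,:,::-1])
c=bot.capture("side"); crop(c,120,130,270,300,4,"s14.png")
E
```

```text
time_s: 17.97
position: [0.466, 0.2204, 0.2754]
tcp_rot: [[0.374, 0.003, 0.928], [-0.928, -0.002, 0.374], [0.003, -1.0, 0.002]]
force: [1.6, -3.9, -1.4]
opening: 0.003
time_s: 18.47
position: [0.4621, 0.2437, 0.2753]
tcp_rot: [[-0.114, 0.001, 0.993], [-0.993, -0.001, -0.114], [0.001, -1.0, 0.001]]
force: [0.1, -3.1, -0.2]
opening: 0.002
```

View pics/w14.png

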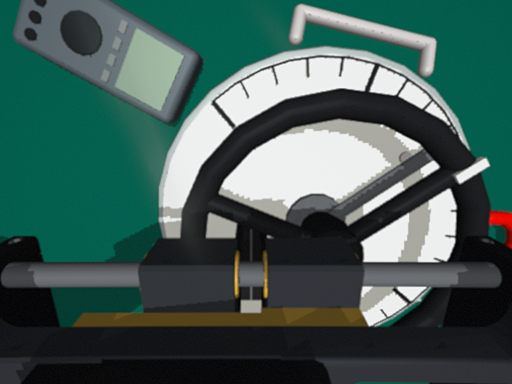

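View pics/s14.png

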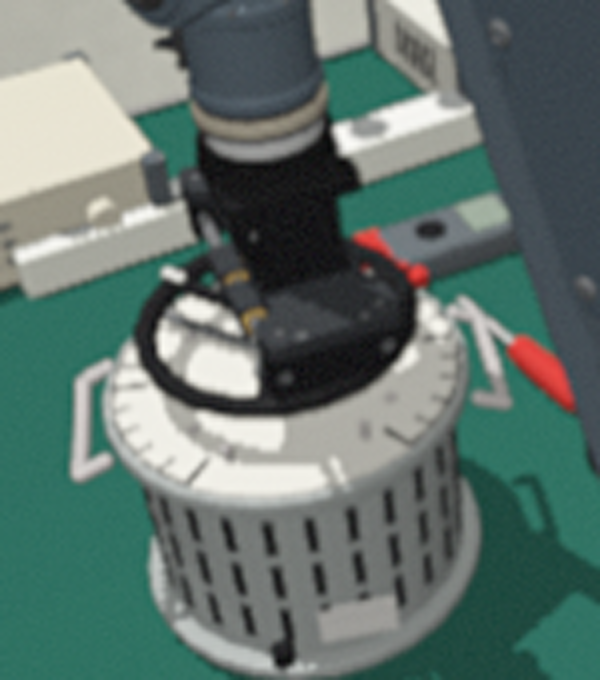

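```bash
python3 - <<'E'
from ang import *
c=bot.capture("wrist"); crop(c,330,60,512,250,3.2,"w14c.png")
print(ang(c,(472,170),.2295),ang(c,(222,113),.181),ang(c,(373,78),.181))
S=bot.capture("side"); print(ang(S,(120+176/4,130+275/4),.2295))
E
```

```text
(np.float64(30.48050687366943), np.float64(0.08473299321313452)) (np.float64(123.37591953574886), np.float64(0.10166167299848358)) (np.float64(66.11429963108323), np.float64(0.10412110959762133))
(np.float64(30.60364584388124), np.float64(0.07771894836125015))
```

View pics/w14c.png

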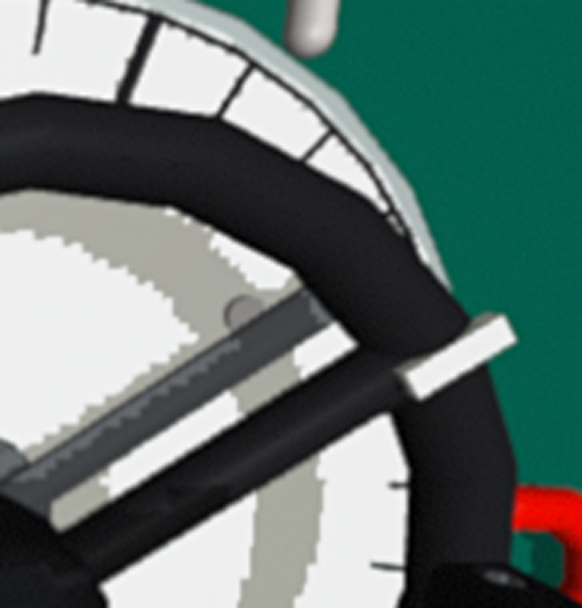

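The pointer spoke reads 30.5° against a target of about 8.5–9°, so I push a further 0.36 rad and then check.

```bash
python3 -m pendant '[[[-0.46,0,0.023],[0,0.1,0],1],[[-0.46,0,0.023],[0,0.1,0],1],[[-0.46,0,0.023],[0,0.1,0],1],[[-0.28,0,0.01],[0,0.06,0],1],[[0,0,0],[0,0,0],1],[[0,0,0],[0,0,0],1]]'; python3 - <<'E'
from ang import *
c=bot.capture("wrist"); cv2.imwrite("pics/w15.png",c["img"][:,:,::-1])
E
```

```text
time_s: 19.17
position: [0.4659, 0.2595, 0.2748]
tcp_rot: [[-0.455, -0.001, 0.891], [-0.891, -0.0, -0.455], [0.001, -1.0, -0.001]]
force: [-2.0, -2.7, 3.1]
opening: 0.006
```

View pics/w15.png

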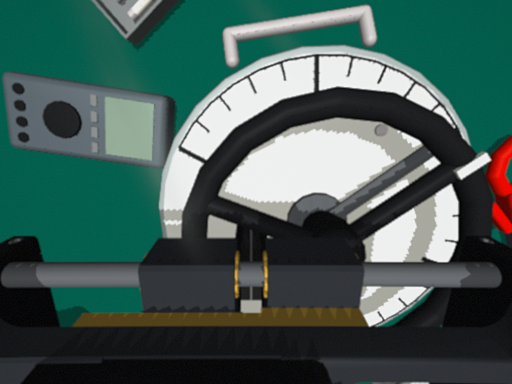

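```bash
python3 - <<'E'
from ang import *
c=bot.capture("wrist"); print(ang(c,(474,166),.2295),ang(c,(191,155),.181),ang(c,(317,74),.181))
E
python3 -m pendant '[[[0.4,0,0],[0,0,0],1],[[0.4,0,0],[0,0,0],1],[[0,0,0],[0,0,0],1],[[0,-2,0],[0,0,0],1],[[0,-3,0],[0,0,0],1],[[0,-3,0],[0,0,0],1],[[0,-3,0],[0,0,0],1],[[0,0,0],[0,0,0],1],[[0,0,0],[0,0,0],1]]'; python3 - <<'E'
from ang import *
c=bot.capture("wrist"); cv2.imwrite("pics/w16.png",c["img"][:,:,::-1])
E
```

```text
(np.float64(10.942454154048251), np.float64(0.08532613593325009)) (np.float64(123.3214678638195), np.float64(0.10108507242766135)) (np.float64(65.78940863851396), np.float64(0.10135120973438747))
time_s: 20.02
position: [0.4638, 0.253, 0.3868]
tcp_rot: [[-0.457, 0.005, 0.889], [-0.889, 0.002, -0.457], [-0.004, -1.0, 0.004]]
force: [-0.7, 0.0, -1.1]
opening: 0.007
```

View pics/w16.png

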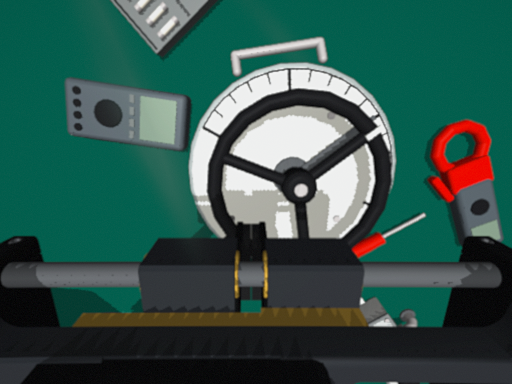

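```bash
python3 -m pendant '[[[3,-1,0],[0,0,0],1],[[3,-1,0],[0,0,0],1],[[3,-1,0],[0,0,0],1],[[2,0,0],[0,0,0],1],[[0,0,2],[0,0,0],1],[[0,0,3],[0,0,0],1],[[0,0,0],[0,0,0],1],[[0,0,0],[0,0,0],1],[[0,0,0],[0,0,0],1]]'; python3 - <<'E'
from ang import *
c=bot.capture("wrist"); cv2.imwrite("pics/w17.png",c["img"][:,:,::-1]);crop(c,130,0,390,160,3,"w17c.png")
c=bot.capture("side"); crop(c,120,130,270,300,4,"s17.png")
E
```

```text
time_s: 20.82
position: [0.4561, 0.1319, 0.4132]
tcp_rot: [[-0.458, -0.004, 0.889], [-0.889, 0.0, -0.458], [0.002, -1.0, -0.004]]
force: [0.1, 0.8, -0.4]
opening: -0.0
```

View pics/w17.png

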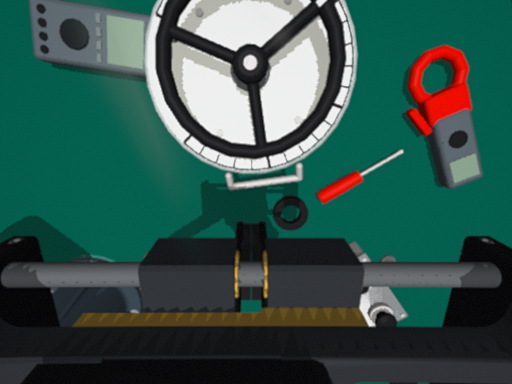

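View pics/w17c.png

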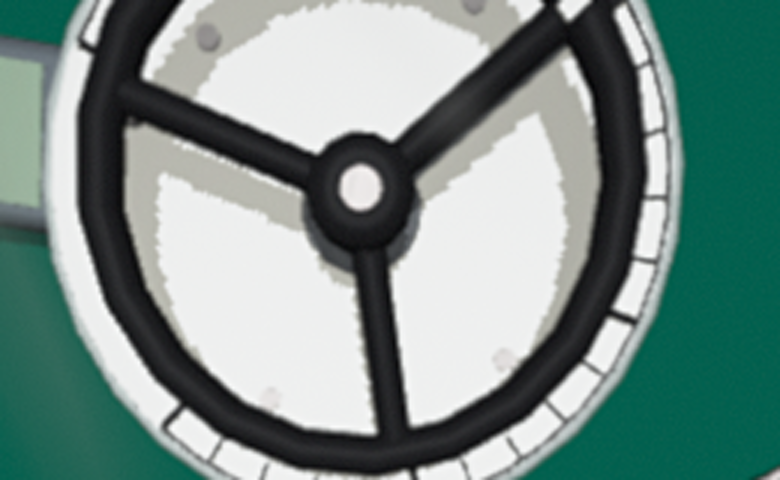

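View pics/s17.png

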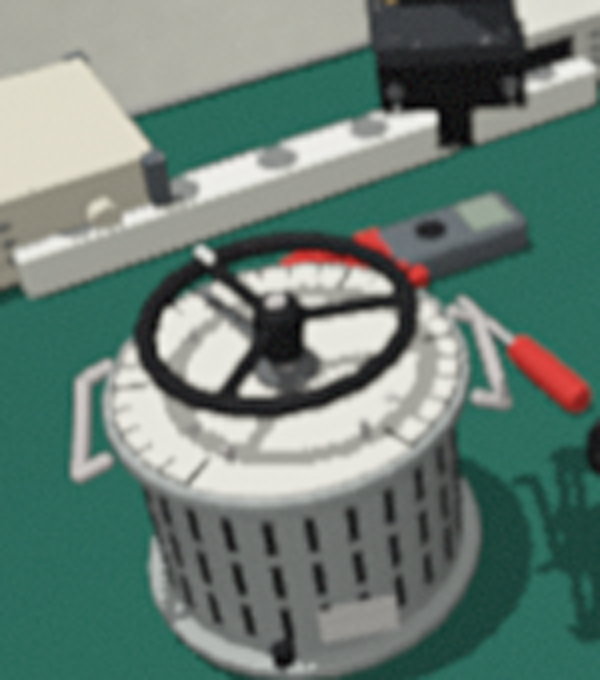

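```bash
python3 - <<'E'
from ang import *
c=bot.capture("wrist")
q=lambda x,y:(x/3+130,y/3)
h=onz(c,q(360,187),.236)[0,:2]; print("hubtop",h)
# spoke centrelines: two points each (near hub, near rim), z=.222
for n,a,b in(("L",(310,170),(130,93)),("D",(368,260),(396,428)),("R",(415,155),(558,35))):
    A=onz(c,q(*a),.222)[0];B=onz(c,q(*b),.222)[0]; d=B-A; e=B[:2]-h
    print(n,np.degrees(np.arctan2(d[1],d[0]))%360,np.degrees(np.arctan2(e[1],e[0]))%360)
for n,p in(("250",(182,412)),("200",(413,476)),("150",(622,317)),("100",(0,0))):
    e=onz(c,q(*p),.181)[0,:2]-h; print(n,np.degrees(np.arctan2(e[1],e[0]))%360,np.linalg.norm(e))
T=bot.capture("top"); crop(T,122,153,232,258,5,"t17.png")
cv2.imwrite("pics/t17f.png",T["img"][:,:,::-1])
E
```

```text
hubtop [0.50904858 0.23935989]
L 131.6662785519885 131.19510470388263
D 253.07156744665798 252.30517675259279
R 10.1451240082818 8.8524729421818
250 198.90777927070175 0.10118952904740658
200 254.9122469324629 0.1004663989472109
150 312.1388635359395 0.10590134883582729
100 124.90673919131639 0.13863762103455227
```

View pics/t17f.png

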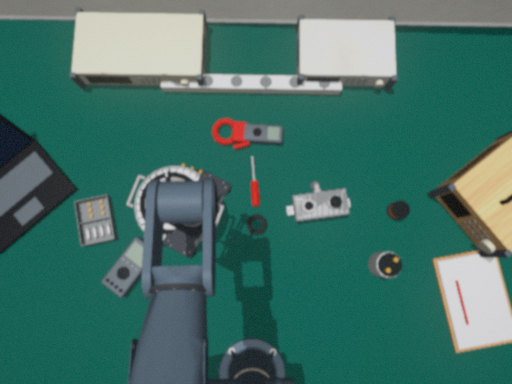

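```bash
python3 - <<'E'
from ang import *
c=bot.capture("wrist"); R=np.array(c["R"]); o=-R.T@c["t"]; s=bot.read_state()
print(o,R[2],s["position"],s["tcp_rot"].T@(np.array([.61,.27,.48])-o))
E
```

```text
[0.49304019 0.20597359 0.50665261] [-0.13606796 -0.26545076 -0.95447441] [0.45629226 0.13237777 0.41456466] [-0.1103575   0.02657995  0.07486033]
```

```bash
python3 -m pendant '[[[-2.75,0,1.9],[0,0,0],1],[[-2.75,0,1.9],[0,0,0],1],[[-2.75,0,1.9],[0,0,0],1],[[-2.75,0,1.9],[0,0,0],1],[[0,0,0],[0,0,0],1],[[0,0,0],[0,0,0],1],[[0,0,0],[0,0,0],1]]'; python3 - <<'E'
from ang import *
c=bot.capture("wrist"); cv2.imwrite("pics/w18.png",c["img"][:,:,::-1]);crop(c,130,40,330,190,4,"w18c.png")
E
```

```text
time_s: 21.65
position: [0.5739, 0.1951, 0.4142]
tcp_rot: [[-0.457, -0.002, 0.89], [-0.89, -0.0, -0.457], [0.001, -1.0, -0.002]]
force: [-0.1, -0.2, 0.8]
opening: 0.008
```

View pics/w18.png

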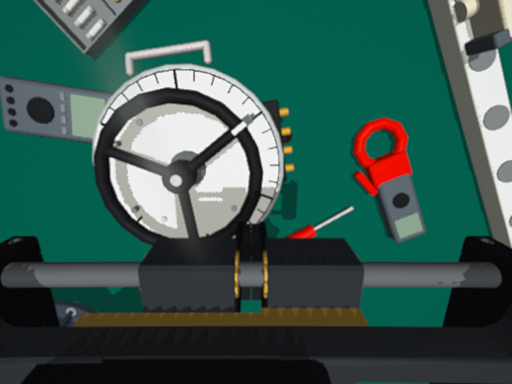

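View pics/w18c.png

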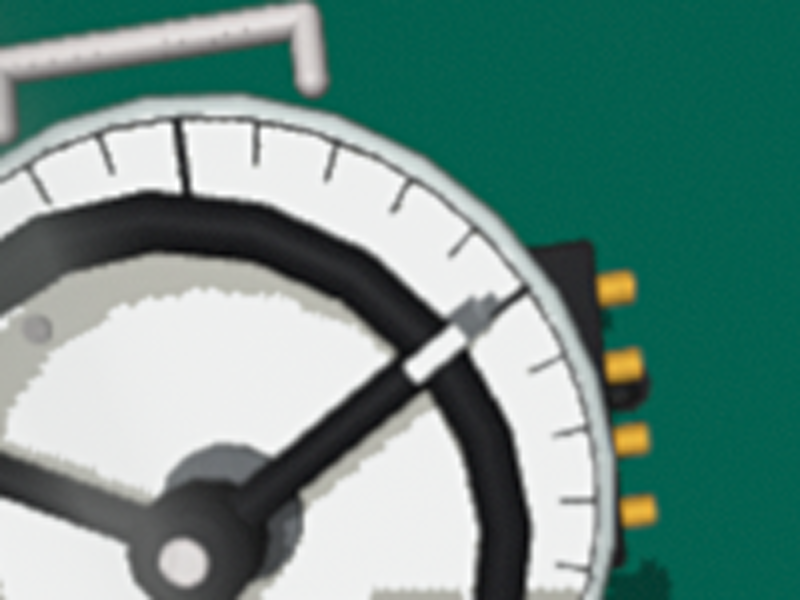

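```bash
python3 - <<'E'
from ang import *
c=bot.capture("wrist"); q=lambda x,y:(x/4+130,y/4+40)
for a,z in (((486,308),.19),((512,302),.181),((463,241),.181),((548,364),.181),((182,155),.181)): print(ang(c,q(*a),z))
T=bot.capture("top"); 
# bystander/variac shift vs start picture is checked by diff
a=cv2.imread("pics/top0.png").astype(int); b=T["img"][:,:,::-1].astype(int)
for n,(x0,y0,x1,y1) in dict(clamp=(205,110,290,155),tray=(70,188,120,250),screw=(242,150,268,212),tape=(243,212,272,240),spool=(384,196,414,224),std=(365,245,405,282),meter=(98,235,140,300)).items():
    print(n,np.abs(a-b)[y0:y1,x0:x1].mean().round(1))
E
```

```text
(np.float64(10.674768249244481), np.float64(0.1005386219139549))
(np.float64(8.764930393061473), np.float64(0.10734849650764887))
(np.float64(20.374756150772825), np.float64(0.10797311906083638))
(np.float64(-2.188059351407655), np.float64(0.1076906796454671))
(np.float64(65.54929476299736), np.float64(0.10226699141804868))
clamp 2.4
tray 3.3
screw 3.9
tape 7.9
spool 3.1
std 2.6
meter 20.4
```

```bash
python3 -c "
from rig import bot
print(bot.hand_in())"
```

```text
the job is handed in; nothing more can be done
None
```

I pushed the wheel back to its zero stop, pressed the start button fully and released it, then pushed the wheel clockwise to about 98 V. I handed the job in at about 22 s; no verdict comes back.

- **Zero stop:** The push stalled at about 9.6 N with the pointer within 0.5° of the zero tick.
- **Start button:** It bottomed at about 5 mm of travel with 16.7 N on the fingertip, and I then lifted clear. I judged its release from the top picture only; both buttons looked up.
- **100 V setting:** The last wrist picture puts the pointer about 1.9° (0.03 rad, under 2 V) short of the 100 V tick. Readings from the three spokes scattered by about 1.5° around that.
- **Forces:** No reading on the wheel was above about 10 N.
- **Other things:** Before and after top pictures showed little change around the clamp meter, tray, screwdriver, tape, spool and standard resistor.
- **Not settled:** The multimeter's patch of the top picture did differ. I put that down to the arm and its shadow, since the tool never went near it, but I did not check further. I also did not measure the transformer's shift; repeated hub sightings agreed to about 3 mm, which is roughly the measurement error.

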